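Lock the thread-guide post into the loom's bracket

TASK

Take the blue-handled thread-guide post from the rack and lock it into the slotted brass bracket on the loom's front beam: pass its T-foot down through the slot, slide it along to the slot's far end, push it down against the spring, turn it a quarter turn clockwise (seen from above), and let it spring up into its notch so that it stands there locked. Feel your way gently, as the bracket is not exactly where it is marked and more than 50 N between post and loom would damage them; leave the wooden-handled post, the bobbin and the mug where they are.

Things in the scene. Friction and masses are not known exactly. Their poses are not given: they have to be found in the camera images.
- post: Loose post, 0.1 to 0.17 kg, upright in either of the rack's pockets. Origin: centre of the T-foot's underside, z up. T-foot: steel bar 32 mm long (x), 8.5 wide (y), 7 high; shank 8.4 mm thick; wooden collar 48 mm across, z = 40 to 45 mm, on which it hangs in the rack; blue flat handle above. Turned half round it is the same.
- post_grip (a point): Where to grasp the post: the middle of its blue handle, 70 mm above the post's origin. Handle 34 mm long (x, parallel to the T-foot's length), 14 mm thick (y: squeeze here), from 45 to 90 mm above the origin. Axes as the post's.
- loom: Wooden table loom, fixed (place and yaw vary). Front beam 80 mm wide (x), 260 mm long (y), 60 mm high, on the robot's side; frame reaching 300 mm behind it (+x), 50 mm high. Origin: on the table under the middle of the front beam; y along the beam, z up.
- mount (a point): Nominal slot centre, on the beam's top, 60 mm above the table; axes as the loom's. The brass-topped bracket (64 x 70 mm, flush with the beam) is stiffly clamped up to 12 mm either way along the loom's y and 6 mm along x from here; the offset is not reported: feel or see it. Slot: 46 mm long along the loom's x, 10.5 mm wide along y, through a 6 mm lip; its far end (+x) is a solid wall.
- pad_rest (a point): Top of the black spring pad under the nominal slot centre at rest, 10 mm below the bracket's top (fixed mark, not moving with the pad). Until it is met the foot slides freely in the slot. The pad pushes up with 4 N at rest, 7.5 N at its full 12 mm travel. The T-foot can turn only while its underside is 17 to 22 mm below the bracket's top (19.5 is good).
- locked (a point): Locked place of the T-foot's underside centre if the bracket were nominal: 13 mm below its top, 6 mm to +x of the slot centre. That is 1 mm back from where the foot's end meets the slot's far wall. It turns only there, clockwise seen from above, to stops at 90 degrees (10 degrees of play); there the pad lifts it between ribs 3.5 mm high (notch 12 mm wide along the loom's x), up against the lip.
- rack: Wooden rack, fixed (place and yaw vary): 180 mm long (x), 80 mm wide (y), 52 mm high, with two square pockets 36 mm wide and 46 mm deep, centred at x = +45 and -45 mm. Origin: centre of its underside. A post in it has its origin 12 mm above the table and is simply lifted out.
- spare: Bystander: a like post with a dark wooden handle and a round foot, in the rack's other pocket. Origin at the underside of its foot. Leave it in its pocket.
- bobbin: Bystander: empty wooden bobbin, 44 mm in diameter, 60 mm high, standing on the table. Origin: centre of its underside.
- mug: Bystander: blue ceramic mug, 80 mm in diameter, 90 mm high, on the table. Origin: centre of its underside.

How it is judged:
By the outcome, as a careful person would: the job done as asked, in the order asked, and still so for the second after the job is handed in, with the robot touching nothing.
It also fails if it takes over 72 s, if anything falls off the work surface, if the arm or the gripper's body presses on something with over 40 N, if the wrist force passes 120 N, or if a joint passes its speed limit or range.

ROBOT

A 6-joint arm with a two-finger parallel gripper is mounted at the origin on the work surface. World frame = base frame: x ahead of the robot, y to its left, z up, the work surface at z = 0. Lengths are in m, angles in rad, forces in N, time in s.
With the tool pointing down it reaches from about 0.25 to 0.775 m from the base axis. Payload 4 kg.
Tool frame: the origin (TCP) lies at the very end of the fingers, on their centre line; the grasp point (between the pads) lies 19 mm behind it; z points along the fingers, y is the direction in which the jaws open and shut (so a half turn about z gives the same grasp; the last joint's range is limited). The gripper opens to 94 mm and grips with 3 to 60 N. Pads are 16 mm wide; open, the fingers measure 119 mm over their backs; the gripper's body (75 mm by 177 mm) begins 78 mm behind the grasp point.
Start: joints at [1.074, 0.087, 1.371, -0, 1.684, -0.103], TCP at [0.211, 0.508, 0.206] pointing down, gripper open.
Joint ranges: [-3.1, 3.1], [-0.76, 2.03], [0.27, 2.55], [-1.08, 4.22], [0.17, 2.65], [-2.57, 2.57]. Speed limits (rad/s): [2.79, 2.79, 3.14, 3.14, 3.14, 3.14].

INTERFACE

Orientations are given as [roll, pitch, yaw] about the fixed x, y, z axes, in that order (R = Rz(yaw) Ry(pitch) Rx(roll)).
In Python, from bench import robot, snapshot, calibration gives the robot as it stands. The module is installed in compiled form; this text tells all that it offers.
- The arm moves only by the tool servo_tool, never from a script. Its argument "series" is text: rows parted by semicolons, each of 5 numbers parted by spaces: the closure, from -1 (fully open) to 1 (shut), then the shift along the tool's x, y, z in cm, then the turn about the tool's z in rad. A call has 1 to 20 rows; each row is the pose to reach, as a shift and turn from the pose commanded when the call began, along the tool's axes at that moment; what a row does not reach only later rows make up. A row lasts 1/12 s, in which the tool goes at most 41.7 mm and 7.16 degrees, less where a joint would pass 70% of its speed; a pose out of reach is approached as far as the arm can. A call with a gripper value outside its range is refused whole. The fingers move at their own pace and stop on an object; the grip force is fixed at half the most. Time passes only in rows, so rows that repeat a pose let the fingers close. It gives the time, the measured TCP pose, the force and the opening at its end, in the units of the state.
- robot.get_obs(): the state, without advancing time (a new reading comes with each control period).
- snapshot(name): name is "scene" or "side" or "wrist"; returns (picture, depth): 420x560x3 uint8, red, green, blue; 420x560 float32, m along the optical axis (not along the pixel's ray), 0 where there is no reading.
- calibration(name): a dict with "fx", "fy", "cx", "cy" (pixels), "rvec" (rotation vector, rad) and "tvec" (3), from world to camera coordinates, as OpenCV has them; the wrist camera has in their place "tool_from_camera" (4x4, takes a point from camera to tool coordinates, whose origin is the TCP and whose axes are the flange's). Camera axes: x right, y down, z forward; pixel columns grow to the right and rows downward; lengths in m; the calibration is good to about 2 mm. A picture is of the moment at which its call begins: read the wrist's pose just before it. calibration takes no time and is no camera call.
- robot.close_job(): hands the job in, once; it reports no verdict.
The state is a dict: "time": time; "joint_positions": joint angles; "qvel": joint speeds; "joint_torque": joint torques, N m; "tool_pos": TCP position; "ee_rot": TCP orientation; "wrist_force": force on the tool from outside, world axes, zero at the start; "wrist_torque": the same for the moment, N m; "width": finger opening in m.
Only numpy, scipy, OpenCV 4.12 (cv2) and the standard library are available. Lean on these libraries where they do the work, as an engineer would, in place of code of your own. Each camera call takes 0.05 s, during which the arm holds its last target. There are 200 camera calls.

## Working session

There is one attempt and no reset: what is moved stays moved. The work goes in short steps, Python scripts to look and compute and a tool call to move; the robot and the scene stay as the last step left them, time stands still between calls to the robot, and variables do not carry over. Pictures are saved under pics/ and viewed, about 8 in all and at most 12, crops included, and the job is handed in when it is done.

Besides the shell and the picture viewer there is one more tool, called after ">>>" by a JSON object that holds its "name" and its "arguments". servo_tool: Moves the arm, as the interface text tells. Its arguments: {"type":"object","properties":{"series":{"type":"string"}},"required":["series"]}

```bash
mkdir -p pics; cat > h.py <<'E'
import numpy as np, cv2
from scipy.spatial.transform import Rotation as R
from bench import robot, snapshot, calibration
def save(n,p,crop=None,s=1):
    if crop: p=p[crop[1]:crop[3],crop[0]:crop[2]]
    cv2.imwrite('pics/'+n,cv2.resize(p[...,::-1],None,fx=s,fy=s,interpolation=cv2.INTER_CUBIC))
def cam(name,o=None):
    c=calibration(name); K=np.array([[c['fx'],0,c['cx']],[0,c['fy'],c['cy']],[0,0,1]])
    if 'rvec' in c:
        r=R.from_rotvec(np.ravel(c['rvec'])).as_matrix(); t=np.ravel(c['tvec']); return K,r.T,-r.T@t
    o=o or robot.get_obs(); T=np.array(c['tool_from_camera']); 
    Rt=R.from_euler('xyz',o['ee_rot']).as_matrix()
    return K,Rt@T[:3,:3],Rt@T[:3,3]+np.array(o['tool_pos'])
def ray(C,uv,z):
    K,r,p=C; uv=np.atleast_2d(uv).astype(float)
    d=(r@np.linalg.inv(K)@np.c_[uv,np.ones(len(uv))].T).T
    return p+d*((z-p[2])/d[:,2])[:,None]
def cloud(C,depth):
    K,r,p=C; v,u=np.mgrid[:depth.shape[0],:depth.shape[1]]
    q=np.stack([(u-K[0,2])/K[0,0]*depth,(v-K[1,2])/K[1,1]*depth,depth],-1)
    return q@r.T+p
def proj(C,P):
    K,r,p=C; q=(np.atleast_2d(P)-p)@r; q=q@K.T; return q[:,:2]/q[:,2:]
E
python3 - <<'E'
from h import *
o=robot.get_obs(); print(o)
a=[]
for n in ('scene','side'):
    p,d=snapshot(n); np.savez(n,p=p,d=d); a.append(p)
    K,r,c=cam(n); print(n,c.round(3),(r@[0,0,1]).round(2),K[0,0])
o=robot.get_obs(); p,d=snapshot('wrist'); np.savez('wrist0',p=p,d=d)
print(calibration('wrist'))
save('a.png',a[0]);save('b.png',a[1])
E
```

```text
{'time': 0.0, 'joint_positions': array([ 1.07392139e+00,  8.79432544e-02,  1.37225253e+00,  1.35005838e-06,
        1.68359094e+00, -1.03079925e-01]), 'qvel': array([-5.52263275e-04,  9.31286120e-04,  3.52462825e-04, -1.14688514e-03,
       -1.34579136e-04,  5.51376509e-05]), 'joint_torque': array([ 4.34051508e-04, -3.40185463e+01, -3.02427900e+01,  7.17499922e-02,
        3.28229112e-02, -1.30099743e-04]), 'tool_pos': array([0.21076289, 0.50741968, 0.20431148]), 'ee_rot': array([-3.13941037e+00, -2.27098941e-04,  2.74779754e+00]), 'wrist_force': array([ 0.54332733,  0.30835378, -0.03207793]), 'wrist_torque': array([-0.07806392,  0.06599737,  0.04762284]), 'width': 0.09380168134725611}
scene [ 1.181 -0.341  0.641] [-0.66  0.34 -0.67] 436.9789495892585
side [0.238 0.406 0.656] [ 0.42 -0.59 -0.69] 386.8906019655089
{'fx': 354.7622588335847, 'fy': 354.7622588335847, 'cx': 278.51522329303515, 'cy': 212.38209137622403, 'tool_from_camera': array([[-3.10606872e-04, -9.57609138e-01, -2.88070552e-01,
         8.44744901e-02],
       [ 9.99999659e-01, -5.17923344e-04,  6.43458207e-04,
        -3.28924934e-04],
       [-7.65379923e-04, -2.88070254e-01,  9.57608972e-01,
        -1.78926030e-01],
       [ 0.00000000e+00,  0.00000000e+00,  0.00000000e+00,
         1.00000000e+00]])}
```

View pics/a.png

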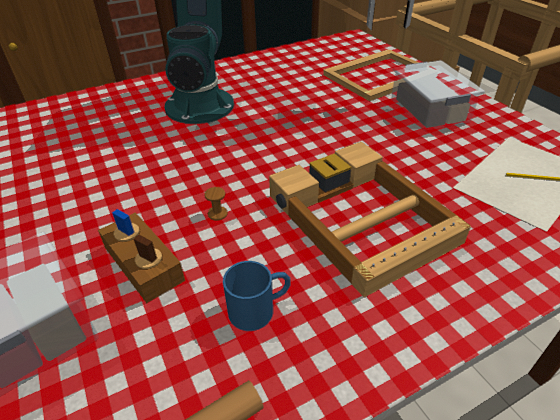

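View pics/b.png

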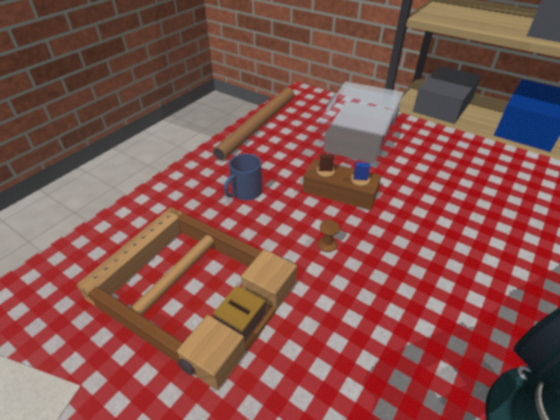

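The scene view shows the rack at about (140,255) with the blue post at (123,222), and the loom's brass bracket at (330,172). In the side view the bracket is at (240,308), with a dark slot, and the post is at (361,172). Next I'll measure them.

```bash
python3 - <<'E'
from h import *
def rect(P,name):
    b=cv2.minAreaRect((P[:,:2]*1000).astype(np.float32)); q=cv2.boxPoints(b)
    e=[q[1]-q[0],q[2]-q[1]]; e=max(e,key=np.linalg.norm)
    print(name,len(P),'c',np.round(b[0],1),'sz',np.round(b[1],1),'long-axis deg',np.degrees(np.arctan2(e[1],e[0])).round(1),'z',np.median(P[:,2]).round(4))
for n in ('scene','side'):
    f=np.load(n+'.npz'); p,d=f['p'],f['d']; X=cloud(cam(n),d)
    hsv=cv2.cvtColor(p,cv2.COLOR_RGB2HSV); h,s,v=[hsv[...,i].astype(int) for i in range(3)]
    ok=(d>0)
    blue=ok&(h>105)&(h<128)&(s>150)&(X[...,2]>.05)&(X[...,2]<.11)&(X[...,0]>0.1)&(X[...,0]<.9)
    m=cv2.connectedComponentsWithStats(blue.astype(np.uint8))
    for i in range(1,m[0]):
        if m[2][i,4]>40: 
            P=X[m[1]==i]; rect(P,n+' blue'); print(m[3][i],P[:,2].max())
            rect(P[P[:,2]>P[:,2].max()-.006],'  top')
    brass=ok&(h>18)&(h<30)&(s>150)&(v>60)&(abs(X[...,2]-.06)<.008)
    m=cv2.connectedComponentsWithStats(brass.astype(np.uint8))
    for i in range(1,m[0]):
        if m[2][i,4]>150: rect(X[m[1]==i],n+' brass'); print(m[3][i])
    # rack top and beam top
    for nm,z,lo in (('rack',.052,0),('beam',.06,0)):
        mk=ok&(abs(X[...,2]-z)<.004)&(X[...,0]>.1)&(X[...,0]<1.1)&(abs(X[...,1])<.7)
        m=cv2.connectedComponentsWithStats(cv2.morphologyEx(mk.astype(np.uint8),cv2.MORPH_OPEN,np.ones((2,2))))
        for i in range(1,m[0]):
            if m[2][i,4]>300: rect(X[m[1]==i],n+' '+nm); print('   ',m[3][i])
    print()
p=np.load('side.npz')['p']; save('c.png',p,(170,240,310,390),5)
E
```

```text
scene blue 302 c [ 507.7 -326.8] sz [33.7 14.2] long-axis deg 25.8 z 0.0899
[122.77483444 221.85761589] 0.10591839044991547
  top 90 c [ 507.1 -326.7] sz [32.6 13.6] long-axis deg 25.8 z 0.1026
scene brass 561 c [516.8 134.6] sz [66.  79.9] long-axis deg -86.2 z 0.0605
[330.34581105 165.6684492 ]
scene rack 3778 c [900.1  26.7] sz [416.4 827.4] long-axis deg -25.9 z 0.0506
    [389.36394918 232.18793012]
scene rack 1991 c [ 794.2 -301.1] sz [770.2 115.3] long-axis deg 2.6 z 0.0528
    [140.57659468 252.63033651]
scene beam 1275 c [780.3 -69. ] sz [155.5 957.1] long-axis deg -43.4 z 0.0605
    [347.10901961 160.45882353]
scene beam 868 c [ 817.4 -162.3] sz [108.1 804.2] long-axis deg -33.8 z 0.0605
    [294.37788018 180.82373272]
scene beam 325 c [ 916.7 -454.2] sz [559.6 135.6] long-axis deg 9.5 z 0.0568
    [ 45.66769231 344.76923077]

side blue 173 c [ 502.8 -323.5] sz [28.2 12.9] long-axis deg 29.4 z 0.0866
[361.43930636 170.52601156] 0.10368829397807455
  top 41 c [ 502.4 -323.9] sz [26.6 12.5] long-axis deg 29.4 z 0.1004
side brass 1050 c [514.9 131.8] sz [62.4 70. ] long-axis deg -86.6 z 0.0588
[239.24095238 308.02666667]
side rack 1089 c [449.   12.3] sz [183.8 874.9] long-axis deg -73.6 z 0.0507
    [343.7318641  179.37832874]
side rack 344 c [537.5 298.5] sz [ 75.7 632.7] long-axis deg -26.6 z 0.0486
    [122.81395349 256.75872093]
side rack 911 c [514.7 293.6] sz [ 84.3 592.1] long-axis deg -14.0 z 0.0487
    [127.42810099 311.92206367]
side beam 1351 c [414.5 209.4] sz [102.4 518.9] long-axis deg -59.2 z 0.0587
    [269.51295337 272.61361954]
side beam 1141 c [407.4 265.5] sz [ 88.9 431.7] long-axis deg -51.3 z 0.0587
    [239.14285714 308.87730061]
side beam 2170 c [410.2 310.6] sz [107.2 379.5] long-axis deg -44.7 z 0.0587
    [210.5640553  346.09447005]
```

View pics/c.png

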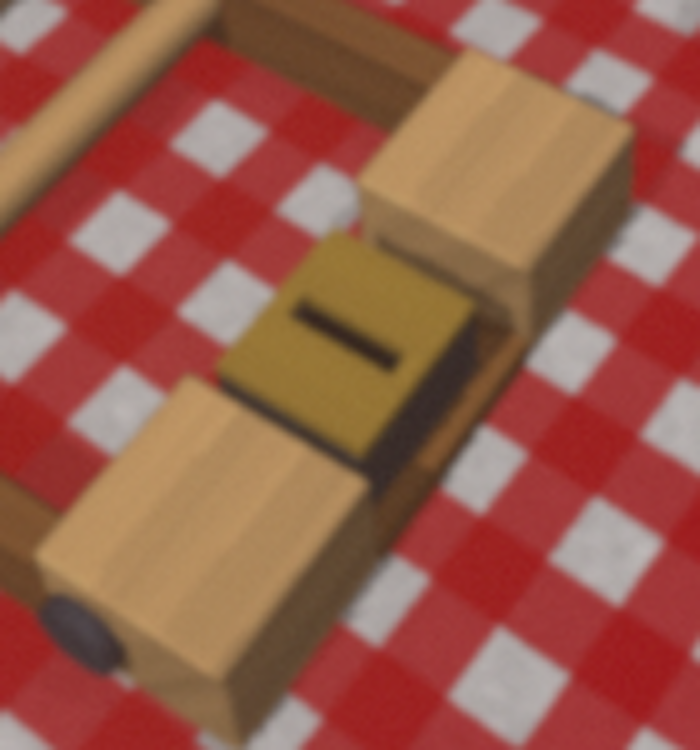

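The crop shows the slot running along the loom's x, from crop pixel (297,310) to (397,362). The estimates:

- Post at about (505,-325) mm, handle at about 26°.
- Bracket centre at about (516,133) mm, loom yaw about 3.5°.

I'll move above the post now.

>>> {"name": "servo_tool", "arguments": {"series": "-1 -20 -22 0 0.8; -1 -59 -65.6 0 2.29; -1 -59 -65.6 0 2.29; -1 -59 -65.6 0 2.29; -1 -59 -65.6 0 2.29; -1 -59 -65.6 0 2.29; -1 -59 -65.6 0 2.29; -1 -59 -65.6 0 2.29; -1 -59 -65.6 0 2.29; -1 -59 -65.6 0 2.29; -1 -59 -65.6 0 2.29; -1 -59 -65.6 0 2.29; -1 -59 -65.6 0 2.29; -1 -59 -65.6 0 2.29; -1 -59 -65.6 0 2.29; -1 -59 -65.6 0 2.29; -1 -59 -65.6 0 2.29; -1 -59 -65.6 0 2.29; -1 -59 -65.6 0 2.29; -1 -59 -65.6 0 2.29"}}

```text
time: 1.82
tool_pos: [0.488, -0.2802, 0.2049]
ee_rot: [-3.141, 0.0, 0.456]
wrist_force: [0.2, 0.8, 0.3]
width: 0.0941
```

```bash
cat > blue.py <<'E'
from h import *
import sys
o=robot.get_obs(); p,d=snapshot('wrist'); C=cam('wrist',o); X=cloud(C,d)
hsv=cv2.cvtColor(p,cv2.COLOR_RGB2HSV); h,s,v=[hsv[...,i].astype(int) for i in range(3)]
b=((h>105)&(h<128)&(s>150)&(d>0)).astype(np.uint8); b=b&(X[...,2]>.095)
m=cv2.connectedComponentsWithStats(b); i=1+np.argmax(m[2][1:,4]); print(m[2][i],m[3][i])
uv=np.argwhere(m[1]==i)[:,::-1]; P=ray(C,uv,.102)
q=cv2.minAreaRect((P[:,:2]*1000).astype(np.float32)); bx=cv2.boxPoints(q); e=max([bx[1]-bx[0],bx[2]-bx[1]],key=np.linalg.norm)
print('post',q[:2],np.degrees(np.arctan2(e[1],e[0])),'ztop',np.percentile(X[m[1]==i][:,2],[5,50,95]))
print(o['tool_pos'],o['ee_rot'])
save(sys.argv[1],p)
E
python3 blue.py d.png
```

```text
[330 200  16  37 556] [337.20143885 217.80035971]
post ((504.40081787109375, -326.6573791503906), (31.890731811523438, 12.408376693725586)) 28.463526 ztop [0.10026353 0.1015168  0.10269657]
[ 0.48797157 -0.28018165  0.20492067] [-3.14085319e+00  1.24894842e-04  4.55658130e-01]
```

View pics/d.png

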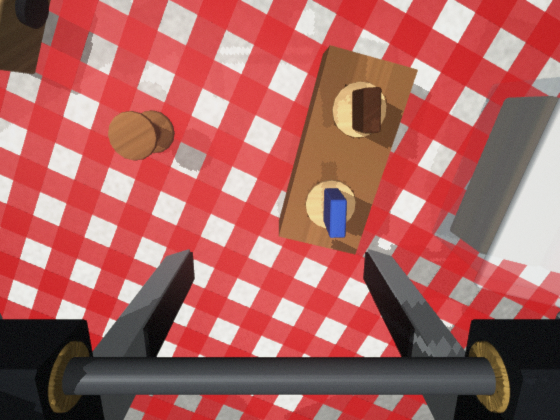

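The wrist view shows the blue handle at (337,218), close to the estimate. I'll centre over it and go down part of the way.

>>> {"name": "servo_tool", "arguments": {"series": "-1 -0.56 4.9 0 -0.041; -1 -0.56 4.9 3 -0.041; -1 -0.56 4.9 7 -0.041; -1 -0.56 4.9 7 -0.041; -1 -0.56 4.9 7 -0.041; -1 -0.56 4.9 7 -0.041"}}

```text
time: 2.37
tool_pos: [0.5053, -0.3245, 0.1373]
ee_rot: [3.14, -0.001, 0.499]
wrist_force: [0.2, 0.1, 0.7]
width: 0.0942
```

```bash
python3 blue.py e.png
```

```text
[272 220  20  47 849] [281.23557126 242.8409894 ]
post ((504.7799072265625, -326.657470703125), (31.827898025512695, 12.1785888671875)) 26.712093 ztop [0.10045376 0.10155352 0.10262043]
[ 0.50525677 -0.32452764  0.13731347] [ 3.13979522e+00 -1.00081371e-03  4.99325587e-01]
```

>>> {"name": "servo_tool", "arguments": {"series": "-1 -0.14 0.15 0 0.022; -1 -0.14 0.15 3 0.022; -1 -0.14 0.15 6 0.022; -1 -0.14 0.15 7.4 0.022; -1 -0.14 0.15 7.4 0.022; -1 -0.14 0.15 7.4 0.022; 1 -0.14 0.15 7.4 0.022; 1 -0.14 0.15 7.4 0.022; 1 -0.14 0.15 7.4 0.022; 1 -0.14 0.15 7.4 0.022; 1 -0.14 0.15 7.4 0.022; 1 -0.14 0.15 7.4 0.022; 1 -0.14 0.15 7.4 0.022; 1 -0.14 0.15 7.4 0.022"}}

```text
time: 3.58
tool_pos: [0.504, -0.3265, 0.0614]
ee_rot: [-3.141, -0.0, 0.477]
wrist_force: [-0.0, 0.9, 0.6]
width: 0.0442
```

>>> {"name": "servo_tool", "arguments": {"series": "1 0 0 0 0; 1 0 0 0 0; 1 0 0 0 0; 1 0 0 0 0; 1 0 0 0 0; 1 0 0 0 0"}}

```text
time: 4.08
tool_pos: [0.5041, -0.3265, 0.0614]
ee_rot: [3.142, -0.0, 0.477]
wrist_force: [-0.0, -0.5, 0.1]
width: 0.0139
```

>>> {"name": "servo_tool", "arguments": {"series": "1 0 0 -2 0; 1 0 0 -5 0; 1 0 0 -9 0; 1 0 0 -13 0; 1 0 0 -16 0; 1 4 -5 -16 -0.2; 1 8 -14 -16 -0.4; 1 12 -20 -16 -0.6; 1 16 -27 -16 -0.8; 1 19 -34 -16 -1; 1 19 -34 -16 -1.2; 1 19 -34 -16 -1.4; 1 19 -34 -16 -1.5; 1 19 -34 -16 -1.5; 1 19 -34 -16 -1.5"}}

```text
time: 5.33
tool_pos: [0.5159, 0.0678, 0.2214]
ee_rot: [3.141, -0.003, 1.738]
wrist_force: [0.5, -0.6, -1.0]
width: 0.0133
```

>>> {"name": "servo_tool", "arguments": {"series": "1 0 0 0 -1.46; 1 0 0 0 -1.46; 1 0 0 0 -1.46; 1 0 0 0 -1.46; 1 0 0 0 -1.46; 1 0 0 0 -1.46; 1 0 0 0 -1.46; 1 0 0 0 -1.46; 1 0 0 0 -1.46; 1 0 0 0 -1.46; 1 0 0 0 -1.46; 1 0 0 0 -1.46; 1 0 0 0 -1.46; 1 0 0 0 -1.46"}}

```text
time: 6.5
tool_pos: [0.5166, 0.0628, 0.2213]
ee_rot: [3.141, -0.0, -3.099]
wrist_force: [-0.3, -0.9, -0.6]
width: 0.0137
```

```bash
python3 - <<'E'
from h import *
o=robot.get_obs(); p,d=snapshot('wrist'); np.savez('w2',p=p,d=d,pos=o['tool_pos'],rot=o['ee_rot'])
print(o['tool_pos'],o['ee_rot'],o['wrist_force'],o['width']); save('f.png',p)
E
```

```text
[0.51664881 0.06281547 0.22125459] [ 3.14148164e+00 -4.25568159e-04 -3.09864707e+00] [-0.30610405 -0.85871566 -0.6302727 ] 0.01372759738649148
```

View pics/f.png

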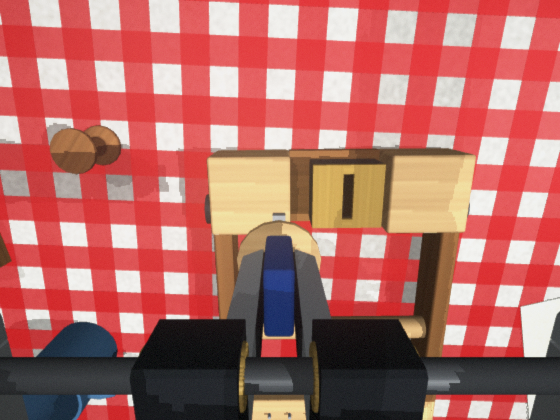

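The wrist view shows the brass bracket over (312–385,163–228) with the slot around (348,196). The post is held and its foot tip shows at (280,217).

```bash
python3 - <<'E'
from h import *
f=np.load('w2.npz'); p=f['p']; C=cam('wrist',dict(tool_pos=f['pos'],ee_rot=f['rot']))
def fit(mask,n,z=.06,C=C):
    m=cv2.connectedComponentsWithStats(mask.astype(np.uint8)); i=1+np.argmax(m[2][1:,4])
    c=max(cv2.findContours((m[1]==i).astype(np.uint8),cv2.RETR_EXTERNAL,cv2.CHAIN_APPROX_NONE)[0],key=cv2.contourArea)[:,0]
    P=ray(C,c,z)[:,:2]*1000; q=cv2.minAreaRect(P.astype(np.float32)); b=cv2.boxPoints(q)
    e=max([b[1]-b[0],b[2]-b[1]],key=np.linalg.norm)
    print(n,m[2][i],np.round(q[0],1),np.round(q[1],1),np.degrees(np.arctan2(e[1],e[0])).round(1)); return m[1]==i
hsv=cv2.cvtColor(p,cv2.COLOR_RGB2HSV); h,s,v=[hsv[...,i].astype(int) for i in range(3)]
br=(h>18)&(h<32)&(s>150)&(v>70); br[:150]=0; br[240:]=0; br[:,:300]=0; br[:,395:]=0
fit(br,'brass')
dk=(v<60); dk[:168]=0; dk[224:]=0; dk[:,:328]=0; dk[:,370:]=0
fit(dk,'slot')
w=(h>8)&(h<25)&(s>60)&(s<170)&(v>140);w[:140]=0; w[240:]=0; w[:,:200]=0; w[:,480:]=0
for n,a,b in (('L',200,295),('R',380,480)):
    k=w.copy(); k[:,:a]=0;k[:,b:]=0; fit(k,'beam'+n)
# side view as well
g=np.load('side.npz')['p']; hv=cv2.cvtColor(g,cv2.COLOR_RGB2HSV)[...,2]; Cs=cam('side')
k=hv<60; M=np.zeros_like(k); M[298:316,226:254]=1; fit(k&M,'side slot',C=Cs)
# beam corners in side (crop/5 + offset)
cr=np.array([[297,310],[397,362],[335,232],[475,300],[360,455],[218,370]])/5+[170,240]
print(ray(Cs,cr,.06).round(4)[:,:2])
E
```

```text
brass [383 167   2   2   2] [484.9 162.8] [1.4 0. ] -130.4
slot [343 175  10  42 289] [514.5 130.9] [41.7  7.8] 3.2
beamL [ 207  151   88   89 6555] [519.8  36.1] [89.6 84.2] 3.2
beamR [ 387  154   89   86 6312] [513.5 212.2] [86.6 79.5] 3.0
side slot [232 303  16  10  23] [513.3 132.3] [33.5  2.3] 1.7
[[0.5352 0.1343]
 [0.4926 0.1305]
 [0.5456 0.1001]
 [0.4853 0.0941]
 [0.4806 0.166 ]
 [0.542  0.1691]]
```

>>> {"name": "servo_tool", "arguments": {"series": "1 -0.06 3.5 0 -0.013; 1 -0.06 6.9 3 -0.013; 1 -0.06 6.9 6 -0.013; 1 -0.06 6.9 9 -0.013; 1 -0.06 6.9 10.2 -0.013; 1 -0.06 6.9 10.2 -0.013; 1 -0.06 6.9 10.2 -0.013; 1 -0.06 6.9 10.2 -0.013"}}

```text
time: 7.22
tool_pos: [0.5158, 0.1316, 0.1218]
ee_rot: [3.141, 0.004, -3.084]
wrist_force: [-1.3, -0.2, -0.9]
width: 0.0138
```

```bash
python3 - <<'E'
from h import *
o=robot.get_obs(); p,d=snapshot('wrist'); np.savez('w3',p=p,d=d,pos=o['tool_pos'],rot=o['ee_rot'])
C=cam('wrist',o)
print(o['tool_pos'],o['ee_rot'],o['wrist_force'],o['width']); save('g.png',p,(190,120,370,260),4)
print(proj(C,[[.5143,.1317,.06],[.4913,.1304,.06],[.4983,.1308,.0695]]))
E
```

```text
[0.51580463 0.13160728 0.12181743] [ 3.14121532  0.00390417 -3.08446525] [-1.31763962 -0.18719287 -0.9137787 ] 0.013756215953612018
[[278.83381038 226.21165591]
 [278.8542996  195.02803566]
 [278.8744805  208.49652332]]
```

View pics/g.png

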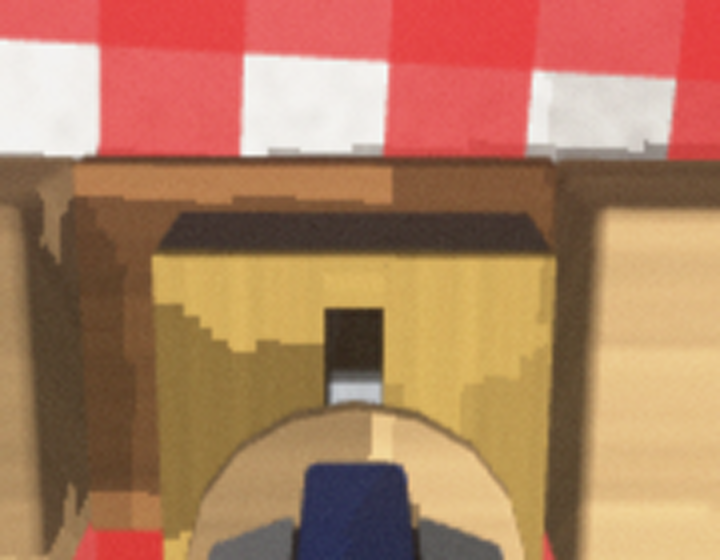

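The crop shows the foot tip centred in the slot across its width: foot 328–382, slot 325–384. I'll ease down.

>>> {"name": "servo_tool", "arguments": {"series": "1 0 0 0.4 0; 1 0 0 0.7 0; 1 0 0 0.8 0; 1 0 0 0.8 0; 1 0 0 0.8 0"}}

```text
time: 7.68
tool_pos: [0.5143, 0.1317, 0.1115]
ee_rot: [3.141, -0.0, -3.083]
wrist_force: [-0.2, -0.2, -0.0]
width: 0.0138
```

>>> {"name": "servo_tool", "arguments": {"series": "1 0 0 0.05 0; 1 0 0 0.1 0; 1 0 0 0.15 0; 1 0 0 0.15 0"}}

```text
time: 8.02
tool_pos: [0.5142, 0.1318, 0.1099]
ee_rot: [3.142, -0.0, -3.083]
wrist_force: [0.1, 0.5, -1.1]
width: 0.0137
```

>>> {"name": "servo_tool", "arguments": {"series": "1 0 0 0.05 0; 1 0 0 0.1 0; 1 0 0 0.1 0"}}

```text
time: 8.27
tool_pos: [0.5142, 0.1318, 0.1088]
ee_rot: [3.142, -0.0, -3.083]
wrist_force: [0.6, 0.4, -0.2]
width: 0.0141
```

>>> {"name": "servo_tool", "arguments": {"series": "1 0 0 0.05 0; 1 0 0 0.1 0; 1 0 0 0.1 0"}}

```text
time: 8.52
tool_pos: [0.5142, 0.1317, 0.1078]
ee_rot: [3.142, -0.0, -3.083]
wrist_force: [-0.0, 1.0, -1.1]
width: 0.0135
```

>>> {"name": "servo_tool", "arguments": {"series": "1 0 0 0.05 0; 1 0 0 0.1 0; 1 0 0 0.1 0"}}

```text
time: 8.77
tool_pos: [0.5142, 0.1317, 0.1069]
ee_rot: [3.142, -0.0, -3.083]
wrist_force: [-0.4, -0.4, -0.6]
width: 0.0139
```

>>> {"name": "servo_tool", "arguments": {"series": "1 0 0 0.05 0; 1 0 0 0.1 0; 1 0 0 0.1 0"}}

```text
time: 9.02
tool_pos: [0.5142, 0.1317, 0.1059]
ee_rot: [3.142, -0.0, -3.083]
wrist_force: [-0.3, -0.5, -1.2]
width: 0.014
```

>>> {"name": "servo_tool", "arguments": {"series": "1 0 0 0.05 0; 1 0 0 0.1 0; 1 0 0 0.15 0; 1 0 0 0.15 0"}}

```text
time: 9.35
tool_pos: [0.5142, 0.1317, 0.1044]
ee_rot: [3.142, -0.0, -3.083]
wrist_force: [0.1, 0.5, -1.1]
width: 0.0138
```

>>> {"name": "servo_tool", "arguments": {"series": "1 0 0 0.05 0; 1 0 0 0.1 0; 1 0 0 0.15 0; 1 0 0 0.15 0"}}

```text
time: 9.68
tool_pos: [0.5143, 0.1317, 0.1029]
ee_rot: [3.142, -0.0, -3.083]
wrist_force: [-0.4, -0.5, -0.9]
width: 0.0143
```

The foot is in the slot with no contact. I'll go slightly deeper, then slide towards +x (tool -x).

>>> {"name": "servo_tool", "arguments": {"series": "1 0 0 0.05 0; 1 0 0 0.1 0; 1 0 0 0.15 0; 1 -0.1 0 0.15 0; 1 -0.2 0 0.15 0; 1 -0.3 0 0.15 0; 1 -0.3 0 0.15 0; 1 -0.3 0 0.15 0"}}

```text
time: 10.35
tool_pos: [0.5174, 0.1319, 0.1015]
ee_rot: [3.142, 0.0, -3.083]
wrist_force: [0.3, -0.4, -0.9]
width: 0.0138
```

>>> {"name": "servo_tool", "arguments": {"series": "1 -0.05 0 0 0; 1 -0.1 0 0 0; 1 -0.1 0 0 0; 1 -0.1 0 0 0"}}

```text
time: 10.68
tool_pos: [0.5183, 0.132, 0.1015]
ee_rot: [3.142, 0.0, -3.083]
wrist_force: [0.1, -0.0, -0.8]
width: 0.0138
```

>>> {"name": "servo_tool", "arguments": {"series": "1 -0.05 0 0 0; 1 -0.05 0 0 0; 1 -0.05 0 0 0"}}

```text
time: 10.93
tool_pos: [0.5188, 0.132, 0.1015]
ee_rot: [3.142, 0.0, -3.083]
wrist_force: [-0.9, -0.3, -0.3]
width: 0.0137
```

>>> {"name": "servo_tool", "arguments": {"series": "1 -0.05 0 0 0; 1 -0.05 0 0 0; 1 -0.05 0 0 0"}}

```text
time: 11.18
tool_pos: [0.5193, 0.132, 0.1015]
ee_rot: [3.142, 0.0, -3.083]
wrist_force: [0.5, 0.4, -0.8]
width: 0.0139
```

>>> {"name": "servo_tool", "arguments": {"series": "1 -0.05 0 0 0; 1 -0.05 0 0 0; 1 -0.05 0 0 0"}}

```text
time: 11.43
tool_pos: [0.5198, 0.1321, 0.1015]
ee_rot: [3.142, 0.0, -3.083]
wrist_force: [-0.2, -0.0, -1.8]
width: 0.0138
```

>>> {"name": "servo_tool", "arguments": {"series": "1 -0.05 0 0 0; 1 -0.05 0 0 0; 1 -0.05 0 0 0"}}

```text
time: 11.68
tool_pos: [0.5204, 0.1321, 0.1015]
ee_rot: [3.141, 0.0, -3.083]
wrist_force: [-0.4, -0.4, -1.3]
width: 0.0136
```

>>> {"name": "servo_tool", "arguments": {"series": "1 -0.05 0 0 0; 1 -0.05 0 0 0; 1 -0.05 0 0 0"}}

```text
time: 11.93
tool_pos: [0.5208, 0.1321, 0.1015]
ee_rot: [3.141, 0.0, -3.083]
wrist_force: [-0.5, -0.5, -1.1]
width: 0.0136
```

>>> {"name": "servo_tool", "arguments": {"series": "1 -0.05 0 0 0; 1 -0.05 0 0 0; 1 -0.05 0 0 0"}}

```text
time: 12.18
tool_pos: [0.5213, 0.1322, 0.1015]
ee_rot: [3.141, 0.0, -3.083]
wrist_force: [0.1, -0.0, -1.9]
width: 0.0138
```

>>> {"name": "servo_tool", "arguments": {"series": "1 -0.05 0 0 0; 1 -0.05 0 0 0; 1 -0.05 0 0 0"}}

```text
time: 12.43
tool_pos: [0.5218, 0.1322, 0.1015]
ee_rot: [3.142, 0.0, -3.083]
wrist_force: [-0.2, 0.2, -0.4]
width: 0.014
```

>>> {"name": "servo_tool", "arguments": {"series": "1 -0.04 0 0 0; 1 -0.04 0 0 0; 1 -0.04 0 0 0"}}

```text
time: 12.68
tool_pos: [0.5221, 0.1322, 0.1015]
ee_rot: [3.142, -0.0, -3.083]
wrist_force: [0.6, 0.3, -0.7]
width: 0.0139
```

>>> {"name": "servo_tool", "arguments": {"series": "1 -0.05 0 0 0; 1 -0.05 0 0 0; 1 -0.05 0 0 0"}}

```text
time: 12.93
tool_pos: [0.5223, 0.1322, 0.1014]
ee_rot: [3.142, -0.001, -3.083]
wrist_force: [-1.3, 0.0, -0.3]
width: 0.0138
```

>>> {"name": "servo_tool", "arguments": {"series": "1 -0.05 0 0 0; 1 -0.05 0 0 0; 1 -0.05 0 0 0"}}

```text
time: 13.18
tool_pos: [0.5225, 0.1323, 0.1014]
ee_rot: [3.142, -0.002, -3.083]
wrist_force: [-3.4, -0.8, 1.3]
width: 0.0138
```

>>> {"name": "servo_tool", "arguments": {"series": "1 -0.04 0 0 0; 1 -0.04 0 0 0; 1 -0.04 0 0 0"}}

```text
time: 13.43
tool_pos: [0.5226, 0.1323, 0.1014]
ee_rot: [3.142, -0.002, -3.083]
wrist_force: [-5.3, -0.7, 2.0]
width: 0.0135
```

The far wall is felt at TCP x of about 0.5222. I'll back off 1 mm and press down in steps.

>>> {"name": "servo_tool", "arguments": {"series": "1 0.24 0 0 0; 1 0.24 0 0 0; 1 0.24 0 0 0; 1 0.24 0 0 0"}}

```text
time: 13.77
tool_pos: [0.522, 0.1322, 0.1016]
ee_rot: [3.141, 0.002, -3.084]
wrist_force: [-0.3, -0.4, -1.0]
width: 0.0138
```

>>> {"name": "servo_tool", "arguments": {"series": "1 0 0 0.05 0; 1 0 0 0.1 0; 1 0 0 0.15 0; 1 0 0 0.2 0; 1 0 0 0.2 0; 1 0 0 0.2 0"}}

```text
time: 14.27
tool_pos: [0.5212, 0.1321, 0.0995]
ee_rot: [3.142, 0.0, -3.083]
wrist_force: [-0.5, 0.4, -0.0]
width: 0.0138
```

>>> {"name": "servo_tool", "arguments": {"series": "1 0 0 0.05 0; 1 0 0 0.1 0; 1 0 0 0.15 0; 1 0 0 0.2 0; 1 0 0 0.2 0; 1 0 0 0.2 0"}}

```text
time: 14.77
tool_pos: [0.5213, 0.1322, 0.0978]
ee_rot: [3.141, 0.001, -3.083]
wrist_force: [-1.7, -0.5, 2.5]
width: 0.0141
```

>>> {"name": "servo_tool", "arguments": {"series": "1 0 0 0.05 0; 1 0 0 0.1 0; 1 0 0 0.15 0; 1 0 0 0.2 0; 1 0 0 0.2 0; 1 0 0 0.2 0"}}

```text
time: 15.27
tool_pos: [0.5213, 0.1322, 0.0956]
ee_rot: [3.141, 0.0, -3.083]
wrist_force: [-1.4, -0.2, 3.3]
width: 0.0138
```

Pad met where expected. I'll press on to 19.5 mm depth (TCP z of about 0.090).

>>> {"name": "servo_tool", "arguments": {"series": "1 0 0 0.05 0; 1 0 0 0.1 0; 1 0 0 0.15 0; 1 0 0 0.2 0; 1 0 0 0.25 0; 1 0 0 0.3 0; 1 0 0 0.3 0; 1 0 0 0.3 0"}}

```text
time: 15.93
tool_pos: [0.5213, 0.1322, 0.0926]
ee_rot: [3.142, 0.0, -3.083]
wrist_force: [-0.9, 1.2, 4.7]
width: 0.014
```

>>> {"name": "servo_tool", "arguments": {"series": "1 0 0 0.05 0; 1 0 0 0.1 0; 1 0 0 0.15 0; 1 0 0 0.2 0; 1 0 0 0.25 0; 1 0 0 0.25 0; 1 0 0 0.25 0"}}

```text
time: 16.52
tool_pos: [0.5213, 0.1322, 0.0901]
ee_rot: [3.141, 0.0, -3.083]
wrist_force: [-0.1, 0.1, 4.7]
width: 0.0135
```

>>> {"name": "servo_tool", "arguments": {"series": "1 0 0 0 0.05; 1 0 0 0 0.1; 1 0 0 0 0.15; 1 0 0 0 0.15; 1 0 0 0 0.15"}}

```text
time: 16.93
tool_pos: [0.5217, 0.1322, 0.0903]
ee_rot: [3.141, 0.001, 3.05]
wrist_force: [-0.3, 0.5, 4.7]
width: 0.014
```

>>> {"name": "servo_tool", "arguments": {"series": "1 0 0 0 0.05; 1 0 0 0 0.1; 1 0 0 0 0.15; 1 0 0 0 0.2; 1 0 0 0 0.2; 1 0 0 0 0.2"}}

```text
time: 17.43
tool_pos: [0.5217, 0.1322, 0.0904]
ee_rot: [3.141, 0.001, 2.85]
wrist_force: [0.4, 0.5, 5.4]
width: 0.0138
```

```bash
python3 -c "
from h import *
o=robot.get_obs(); print(o['wrist_torque'],o['wrist_force'],o['joint_positions'])"
```

```text
[-0.01224003  0.02777457 -0.01275781] [0.3590643  0.4540179  5.39932712] [ 1.42779785e-01  1.11392766e-01  1.57528362e+00  1.13395083e-04
  1.45345220e+00 -1.13601510e+00]
```

>>> {"name": "servo_tool", "arguments": {"series": "1 0 0 0 0.05; 1 0 0 0 0.1; 1 0 0 0 0.15; 1 0 0 0 0.2; 1 0 0 0 0.25; 1 0 0 0 0.3; 1 0 0 0 0.35; 1 0 0 0 0.4; 1 0 0 0 0.4; 1 0 0 0 0.4"}}

```text
time: 18.27
tool_pos: [0.5218, 0.1322, 0.0904]
ee_rot: [3.14, 0.001, 2.45]
wrist_force: [-0.1, 0.3, 4.6]
width: 0.0139
```

>>> {"name": "servo_tool", "arguments": {"series": "1 0 0 0 0.05; 1 0 0 0 0.1; 1 0 0 0 0.15; 1 0 0 0 0.2; 1 0 0 0 0.25; 1 0 0 0 0.3; 1 0 0 0 0.35; 1 0 0 0 0.4; 1 0 0 0 0.4; 1 0 0 0 0.4"}}

```text
time: 19.1
tool_pos: [0.5218, 0.1322, 0.0904]
ee_rot: [3.14, 0.001, 2.05]
wrist_force: [-0.4, -0.1, 4.7]
width: 0.0138
```

>>> {"name": "servo_tool", "arguments": {"series": "1 0 0 0 0.05; 1 0 0 0 0.1; 1 0 0 0 0.15; 1 0 0 0 0.2; 1 0 0 0 0.25; 1 0 0 0 0.3; 1 0 0 0 0.3; 1 0 0 0 0.3"}}

```text
time: 19.77
tool_pos: [0.5219, 0.1322, 0.0904]
ee_rot: [3.14, 0.0, 1.75]
wrist_force: [0.5, 0.1, 4.8]
width: 0.0138
```

```bash
python3 -c "
from h import *
o=robot.get_obs(); print(o['wrist_torque'],o['wrist_force'],o['joint_positions'])"
```

```text
[-0.04386167  0.05176865 -0.02402099] [0.48773993 0.1330323  4.82034629] [ 1.42773774e-01  1.11382493e-01  1.57519522e+00 -2.77393231e-05
  1.45323897e+00 -3.60307762e-02]
```

>>> {"name": "servo_tool", "arguments": {"series": "1 0 0 0 0.05; 1 0 0 0 0.1; 1 0 -0.04 0 0.12; 1 0 -0.04 0 0.12; 1 0 -0.04 0 0.12"}}

```text
time: 20.18
tool_pos: [0.5217, 0.1321, 0.0906]
ee_rot: [3.139, -0.0, 1.63]
wrist_force: [0.5, -1.0, 5.4]
width: 0.0139
```

>>> {"name": "servo_tool", "arguments": {"series": "1 0 0 -0.05 0; 1 0 0 -0.1 0; 1 0 0 -0.15 0; 1 0 0 -0.2 0; 1 0 0 -0.25 0; 1 0 0 -0.3 0; 1 0 0 -0.3 0; 1 0 0 -0.3 0"}}

```text
time: 20.85
tool_pos: [0.5216, 0.1321, 0.0933]
ee_rot: [3.14, -0.0, 1.63]
wrist_force: [3.6, 0.6, 5.2]
width: 0.0142
```

>>> {"name": "servo_tool", "arguments": {"series": "1 0 0 -0.05 0; 1 0 0 -0.1 0; 1 0 0 -0.15 0; 1 0 0 -0.2 0; 1 0 0 -0.25 0; 1 0 0 -0.25 0; 1 0 0 -0.25 0"}}

```text
time: 21.43
tool_pos: [0.5208, 0.1321, 0.0954]
ee_rot: [3.142, -0.0, 1.63]
wrist_force: [3.7, 0.5, 4.1]
width: 0.0139
```

>>> {"name": "servo_tool", "arguments": {"series": "1 0 0.05 0 0; 1 0 0.05 0 0; 1 0 0.05 0 0"}}

```text
time: 21.68
tool_pos: [0.5209, 0.1321, 0.0952]
ee_rot: [-3.141, -0.0, 1.63]
wrist_force: [2.5, 0.7, 3.6]
width: 0.0138
```

>>> {"name": "servo_tool", "arguments": {"series": "1 0 0 -0.05 0; 1 0 0 -0.1 0; 1 0 0 -0.1 0; 1 0 0 -0.1 0"}}

```text
time: 22.02
tool_pos: [0.5209, 0.1321, 0.0963]
ee_rot: [-3.141, -0.0, 1.63]
wrist_force: [1.8, 0.2, 3.3]
width: 0.014
```

>>> {"name": "servo_tool", "arguments": {"series": "1 0 0.03 -0.05 0; 1 0 0.03 -0.1 0; 1 0 0.03 -0.1 0; 1 0 0.03 -0.1 0"}}

```text
time: 22.35
tool_pos: [0.5209, 0.1321, 0.0964]
ee_rot: [-3.14, -0.0, 1.63]
wrist_force: [2.5, 0.4, -1.1]
width: 0.0137
```

>>> {"name": "servo_tool", "arguments": {"series": "1 0 0 -0.05 0; 1 0 0 -0.1 0; 1 0 0 -0.1 0; 1 0 0 -0.1 0"}}

```text
time: 22.68
tool_pos: [0.5208, 0.132, 0.0965]
ee_rot: [-3.139, 0.0, 1.63]
wrist_force: [3.7, 2.1, -12.4]
width: 0.0141
```

It's locked: z stops at 0.0964 and resists an upward pull. I'll relax and open.

>>> {"name": "servo_tool", "arguments": {"series": "1 0 0.03 0.08 0; 1 0 0.03 0.11 0; 1 0 0.03 0.11 0; 1 0 0.03 0.11 0"}}

```text
time: 23.02
tool_pos: [0.5209, 0.1321, 0.0965]
ee_rot: [-3.139, 0.0, 1.63]
wrist_force: [1.8, 0.4, -10.6]
width: 0.014
```

>>> {"name": "servo_tool", "arguments": {"series": "0.6 0 0 0 0; 0.6 0 0 0 0; 0.2 0 0 0 0; -0.2 0 0 0 0; -0.6 0 0 0 0; -1 0 0 0 0; -1 0 0 0 0; -1 0 0 0 0; -1 0 0 0 0; -1 0 0 0 0; -1 0 0 0 0"}}

```text
time: 23.93
tool_pos: [0.5219, 0.1321, 0.0973]
ee_rot: [-3.141, -0.0, 1.63]
wrist_force: [-0.5, -0.2, 0.8]
width: 0.0753
```

>>> {"name": "servo_tool", "arguments": {"series": "-1 0 0 -1 0; -1 0 0 -3 0; -1 0 0 -6 0; -1 0 0 -9 0; -1 0 0 -12 0; -1 0 0 -12 0; -1 0 0 -12 0; -1 0 0 -12 0; -1 0 0 -12 0"}}

```text
time: 24.68
tool_pos: [0.521, 0.132, 0.2157]
ee_rot: [-3.138, 0.0, 1.63]
wrist_force: [-0.6, 0.5, 0.2]
width: 0.0939
```

```bash
python3 - <<'E'
from h import *
a,_=snapshot('side'); b,_=snapshot('scene'); w,_=snapshot('wrist')
r=lambda p:cv2.resize(p,(400,300))
save('z.png',np.vstack([np.hstack([r(a),r(b)]),np.hstack([cv2.resize(a[240:390,170:330],(400,300)),r(w)])]))
o=robot.get_obs(); print(o['time'],o['tool_pos'],o['width'],o['wrist_force'])
E
```

```text
24.8333 [0.52114434 0.1320246  0.21566035] 0.09406357945743728 [ 0.41304988 -0.56750803  0.30697609]
```

View pics/z.png

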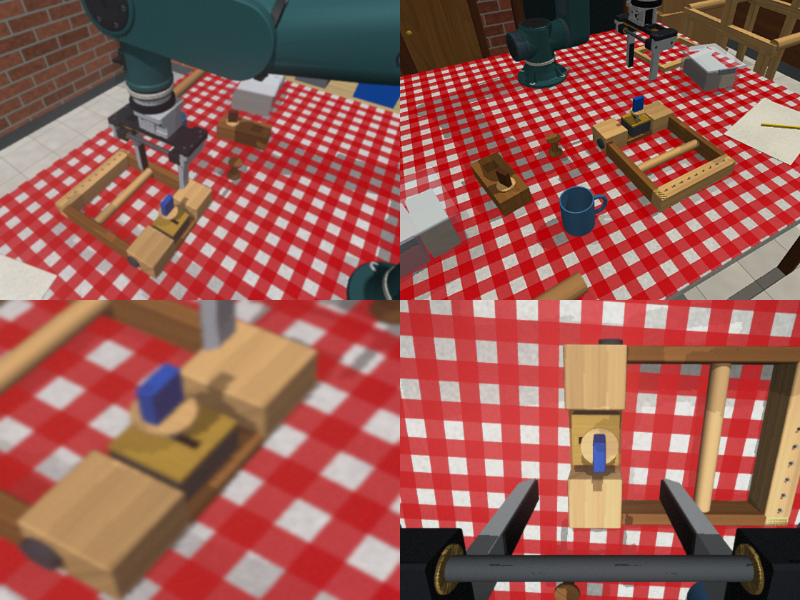

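The post stands upright with its handle along the beam at the slot's far end. The bystanders are in place. One height check, then I hand in.

```bash
python3 - <<'E'
from h import *
o=robot.get_obs(); p,d=snapshot('wrist'); X=cloud(cam('wrist',o),d)
hsv=cv2.cvtColor(p,cv2.COLOR_RGB2HSV); h,s,v=[hsv[...,i].astype(int) for i in range(3)]
b=(h>105)&(h<128)&(s>150)&(abs(X[...,0]-.52)<.04)&(abs(X[...,1]-.13)<.05)&(X[...,2]>.09)
z=X[b][:,2]; P=X[b][z>np.percentile(z,97)-.005]; q=cv2.minAreaRect((P[:,:2]*1000).astype(np.float32)); print(q,np.percentile(P[:,2],[50,95]))
robot.close_job()
E
```

```text
((520.1885375976562, 132.2425994873047), (10.854791641235352, 31.002775192260742), 3.6273252964019775) [0.13663198 0.13768311]
the job is handed in; nothing more can be done
```

The blue-handled post is locked in the brass bracket, and I handed the job in at about 25 s of the 72 s allowed.

I lifted the post from the rack, lowered its T-foot through the slot without contact, and felt the far wall at about 5 N. I then backed off 1 mm, pressed to about 19.5 mm against the spring and turned it 90° clockwise. The pad lifted it into the notch.

- **Locked before release:** it stopped at the expected height and held against an upward pull of about 12 N, the highest force reading at the end of any move.
- **Sideways force while rising:** I saw up to about 4 N, probably the foot touching a rib, and eased it off.
- **After release:** the top of the post is at z ≈ 0.137 m, as expected for the locked place. It stands upright with its handle along the beam, within about 1° of square to the slot.
- **Bystanders:** in the last pictures the wooden-handled post, bobbin and mug look unmoved, judged by eye only. The gripper was open and clear.

No check failed or disagreed.

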